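# Fetch the green spray can through the sprung gate

### The arm

A 6-joint arm with a two-finger parallel gripper is mounted at the origin on the work surface. World frame = base frame: x ahead of the robot, y to its left, z up, the work surface at z = 0. Lengths are in m, angles in rad, forces in N, time in s.
With the tool pointing down it reaches from about 0.4 to 0.825 m from the base axis. Payload 7 kg.
Tool frame: the origin (TCP) lies at the very end of the fingers, on their centre line; the grasp point (between the pads) lies 19 mm behind it; y points along the fingers, x is the direction in which the jaws open and shut, and the axes are right-handed (so a half turn about y gives the same grasp; the last joint's range is limited). The gripper opens to 88 mm and grips with 3 to 60 N. Pads are 19 mm wide; open, the fingers measure 130 mm over their backs; the gripper's body (78 mm by 193 mm) begins 47 mm behind the grasp point.
Start: joints at [-1.023, 0.359, 0.012, 0, -1.224, -0.288], TCP at [0.173, -0.652, 0.227] pointing down, gripper open.
Joint ranges: [-3.07, 3.07], [-1.43, 2.12], [-1.02, 1.25], [-3.03, 1.67], [-3.05, -0], [-3.03, 3.03]. Speed limits (rad/s): [2.39, 2.39, 3.01, 3.14, 3.14, 3.14].

### API

Orientations are given as a unit quaternion [x, y, z, w].
In Python, from workcell import read_state, imaging, workorder gives the robot as it stands.
- The arm moves only by the shell command python3 -m handwheel 'ROWS' [FORCE]. ROWS is a JSON object of lists of equal length, an entry for each row: "delta_pos": the shift along the tool's x, y, z in cm, a list of three; "twist": the turn, a rotation vector about the tool's x, y, z in rad, a list of three; "fingers": the opening in per cent of the stroke, from 0 (shut) to 100 (fully open). In form: {"delta_pos": [[x, y, z], ...], "twist": [[rx, ry, rz], ...], "fingers": [fingers, ...]}. A call has 1 to 20 rows; each row shifts and turns the commanded pose from where the row before left it, along the tool's axes as they then stand; what a row does not reach is not made up. A row lasts 1/12 s, in which the tool goes at most 41.7 mm and 7.16 degrees, less where a joint would pass 70% of its speed; a pose out of reach is approached as far as the arm can. A call is refused whole if a number of a shift passes 4.17 or a number of a turn 0.125, either way. A call with a gripper value outside its range is refused whole. The fingers move at their own pace and stop on an object; FORCE is the grip in N (left out, the last holds). Time passes only in rows, so rows that do not move let the fingers close. It gives the time, the measured TCP pose, the force and the opening at its end, in the units of the state.
- read_state(): the state, without advancing time (a new reading comes with each control period).
- imaging.get_image(name): name is "side" or "top"; returns a dict with "image" (400x640x3 uint8, blue, green, red), "vfov" (degrees; the focal length in pixels is half the picture's height over the tangent of half this angle, whatever the lens; pixels are square), "cx", "cy" (the principal point, pixels), "T" (4x4, takes a point from camera to world coordinates). Camera axes: x right, y up, looking along -z (the intrinsics and any distortion apply to the point x, -y, -z); pixel columns grow to the right and rows downward; lengths in m; the calibration is good to about 2 mm. A picture is of the moment at which its call begins. There is no depth.
- workorder.close_job(): hands the job in, once; it reports no verdict.
Trained networks look in a picture, given as the dict that the camera call returned (one of the last four; its "shot" number tells which), for a name from the list of things; names that differ only in an ending like _2 or _b are one class to them, and where a whole thing is asked for, a point or a joint stands for the part that bears it (a point fixed in the world has none). Each returns a list of dicts, best first, with "p" (0 to 1); they miss things now and then, are a little off and sometimes report something else, mostly with a low value. They report only what shows in the picture. A call takes as long as a camera call. They do not tell look-alikes from the thing itself.
- imaging.find_in(label, picture): "box" ([centre column, centre row, width, height] in pixels, round what is visible of it).
- imaging.pinpoint(label, picture): "position" ([column, row] in pixels: a listed point, or the origin of a listed thing).
The state is a dict: "time": time; "q": joint angles; "joint_vel": joint speeds; "joint_efforts": joint torques, N m; "ee_pos": TCP position; "orientation": TCP orientation; "force": force on the tool from outside, world axes, zero at the start; "wrist_torque": the same for the moment, N m; "width": finger opening in m.
Only numpy, scipy, OpenCV 4.12 (cv2) and the standard library are available. Lean on these libraries where they do the work, as an engineer would, in place of code of your own. Each camera call takes 0.05 s, during which the arm holds its last target.

### The job

Get the green spray can out of the gravity rack: pull up the orange handle of the sprung gate in front of it until it hits its stop, hold it there until the can has rolled down to the front stops, then ease the gate back down to fully shut rather than letting it snap. Then lift the can out and set it down gently in the groove of the red cradle, lying along both saddles and centred. Leave the blue can, its gate and the other things on the bench alone.

Things in the scene. Friction and masses are not known exactly. Their poses are not given: they have to be found in the camera images.
- rack: Fixed two-lane gravity can rack, 300 mm deep, 310 mm wide, white side plates. Origin: on the bench under the gate line, midway between lanes; x points uphill, away from the robot, y left, z up. Lanes centred at y = +72.5 (left) and -72.5 mm (right), 138 mm wide. A can waits behind its gate, axis at x = 27, z = 80 mm, and rolls to -x. White posts beside the gates are 135 mm high.
- front_left (a point): Where a can released in the left lane comes to rest, about 1 s after its gate opens: centre of the can against the front stops, 140 mm in front of the gate line, 60 mm above the bench. The can lies on two runners 14 mm wide, 70 mm apart between centres; the 56 mm between them is open down to 8 mm above the bench. The rubber stop at each runner's end is 56 mm high.
- front_right (a point): The same point in the right lane.
- gate_left (a joint): Lift of the left gate, a steel plate 128 mm wide: 0 = shut (down), 0.065 m = up at its stop. A spring and its weight pull it down: about 6.5 N shut, 12.5 N at the stop; it drops shut when let go. The can passes once it is above about 0.05 m.
- gate_right (a joint): Lift of the right gate: same as the left.
- handle_left (a point): Centre of the left gate's orange handle, a bar 60 mm long (rack y), 18 mm thick (rack x), 26 mm high on top of the gate plate, 135 mm above the bench when shut, at rack x = 0. It moves with the gate. The waiting can's top is 30 mm lower, close behind the gate.
- handle_right (a point): Centre of the right gate's orange handle: same as the left.
- green_can: Green spray can, 50 mm diameter, 130 mm long (the last 20 mm at one end is a white cap of 42 mm), about 0.3 kg, lying in one of the two lanes. Origin: its centre, on its axis half-way along. Its y axis runs along the can towards the cap; x and z turn as it rolls.
- blue_can: Blue spray can of the same size in the other lane; to stay there. Origin and axes as for the green can.
- cradle: Fixed cradle: black base 130 x 160 x 10 mm, two red V saddles 16 mm wide at y = +35 and -35 mm, 54 mm free between them. Origin: on the bench under its middle, z up; the groove runs along y. Flanks at 45 degrees, V bottom 22 mm, rims 52 mm above the bench and about 60 mm apart. A can lying in it has its axis at x = 0, 57 mm above the bench; its cap may point either way.
- lube_bottle: Yellow bottle with black cap, 52 mm diameter, 140 mm tall, standing; bystander. Origin: centre of its underside.
- wrench: Steel wrench 170 mm long lying on the bench; bystander. Origin: centre of its underside.
- mug: White mug 80 mm diameter, 90 mm tall, standing; bystander. Origin: centre of its underside.
Mind the look-alikes: they are no part of the job. What is meant by the green_can is not pink, and is the larger of those in its own colour.

How it is judged:
On the way, in this order (a step that is already met when the one before it is completed fails the run):
1. the gate in front of the green can is pulled up to its stop and held there while the can rolls down to the front stops (x of green_can in the frame of rack between -0.152 and -0.125 m and ((value of joint gate_left above 0.06 m and y of green_can in the frame of rack above 0 m) or (value of joint gate_right above 0.06 m and y of green_can in the frame of rack below 0 m))), for 0.2 s.
2. the gate is back down and shut, with the can still lying at the front stops (value of joint each of gate_left, gate_right below 0.004 m and x of green_can in the frame of rack between -0.155 and -0.12 m and z of green_can in the frame of rack below 0.075 m), for 0.2 s.
At the end, for the whole second after the job is handed in: The green can lies at rest in the cradle: axis within 6 mm of the groove's middle line and 0.1 rad of its direction, centred along it within 18 mm, seated (axis 52 to 63 mm above the bench); both gates are shut within 4 mm; the blue can is still in its lane within 15 mm (x of green_can in the frame of cradle between -0.006 and 0.006 m and y of green_can in the frame of cradle between -0.018 and 0.018 m and z of green_can in the frame of cradle between 0.052 and 0.063 m and angle between the y axis of green_can and the y axis of cradle, either way round below 0.1 rad and linear speed of green_can below 0.02 m/s and value of joint each of gate_left, gate_right below 0.004 m and distance of blue_can from where it was at the start of the episode below 0.015 m); the robot touches nothing.
It fails at once if the gate snaps down (faster than 0.6 m/s) (velocity of joint any of gate_left, gate_right below -0.6 m/s).
It fails at once if the blue can's gate is lifted by more than 15 mm ((value of joint gate_left above 0.015 m and y of blue_can in the frame of rack above 0 m) or (value of joint gate_right above 0.015 m and y of blue_can in the frame of rack below 0 m)).
It fails at once if the blue can is moved by more than 15 mm (distance of blue_can from where it was at the start of the episode above 0.015 m).
It fails at once if the green can is dropped (faster than 0.7 m/s at the cradle, a fall of 25 mm) or rammed into it (more than 80 N) (contact force between green_can and cradle above 80 N or (horizontal distance between green_can and cradle below 0.03 m and z of green_can in the frame of cradle below 0.1 m and linear speed of green_can above 0.7 m/s)).
It fails at once if a bystander (bottle, wrench, mug) is moved by more than 30 mm (distance of any of lube_bottle, wrench, mug from where it was at the start of the episode above 0.03 m).
It also fails if it takes over 58 s, if anything falls off the work surface, if the arm or the gripper's body presses on something with over 40 N, if the wrist force passes 120 N, or if a joint passes its speed limit or range.

## Working session

There is one attempt and no reset: what is moved stays moved. The work goes in short steps, Python scripts to look and compute and a shell command to move; the robot and the scene stay as the last step left them, time stands still between calls to the robot, and variables do not carry over. Pictures are saved under pics/ and viewed, and the job is handed in when it is done.

```bash
ls; mkdir -p pics
python3 - <<'E'
from workcell import read_state, imaging
import cv2
print(read_state())
for n in ("side","top"):
    d=imaging.get_image(n); cv2.imwrite(f"pics/{n}0.png",d["image"])
    print(n,{k:v for k,v in d.items() if k!="image"})
    for l in ("rack","front_left","front_right","handle_left","handle_right","green_can","blue_can","cradle","lube_bottle","wrench","mug"):
        print(l,[(round(x["p"],2),[round(float(v)) for v in x["position"]]) for x in imaging.pinpoint(l,d)][:4])
E
```

```text
pics
{'time': 0.0, 'q': array([-1.02291529e+00,  3.59384426e-01,  1.10832359e-02, -3.58073829e-04,
       -1.22411003e+00, -2.88101343e-01]), 'joint_vel': array([ 2.44388118e-04,  6.71377879e-05, -2.37838476e-03,  5.94738608e-04,
        7.36352919e-04, -9.11328348e-04]), 'joint_efforts': array([ 1.04900992e-03, -5.82720709e+01,  2.93060321e+01,  6.99753106e+00,
        6.84678686e-03, -1.65378224e-04]), 'ee_pos': array([ 0.17324058, -0.65188975,  0.22563347]), 'orientation': array([ 0.43056957,  0.56084024, -0.5602079 , -0.43154974]), 'force': array([ 0.77723503, -0.38870819,  0.23403035]), 'wrist_torque': array([-0.04383441,  0.01481105,  0.01639775]), 'width': 0.08751330191756687}
side {'vfov': 44.660442728457866, 'cx': 319.1838062665912, 'cy': 200.94658493557188, 'T': array([[-0.97801867,  0.15842727, -0.13557392,  0.41661822],
       [-0.20809447, -0.70018425,  0.68296319,  0.99116172],
       [ 0.01327327,  0.69616293,  0.7177611 ,  1.10763676],
       [ 0.        ,  0.        ,  0.        ,  1.        ]]), 'shot': 1}
rack [(0.84, [314, 233])]
front_left [(0.84, [355, 246]), (0
[... 467 characters left out ...]
 9.94975318e-01, -9.87622653e-02,
         4.82939932e-01],
       [-9.99862321e-01, -1.65806827e-02, -6.47807077e-04,
         5.20337742e-02],
       [-2.28209784e-03,  9.87380207e-02,  9.95110846e-01,
         1.61468923e+00],
       [ 0.00000000e+00,  0.00000000e+00,  0.00000000e+00,
         1.00000000e+00]]), 'shot': 2}
rack [(0.66, [318, 217])]
front_left [(0.76, [294, 260])]
front_right []
handle_left [(0.63, [293, 215]), (0.2, [342, 207])]
handle_right [(0.57, [343, 209])]
green_can [(0.81, [236, 176]), (0.7, [295, 207]), (0.57, [291, 159])]
blue_can [(0.61, [341, 205])]
cradle [(0.84, [438, 239])]
lube_bottle [(0.75, [213, 208])]
wrench [(0.53, [430, 176])]
mug [(0.84, [205, 250])]
```

View pics/side0.png

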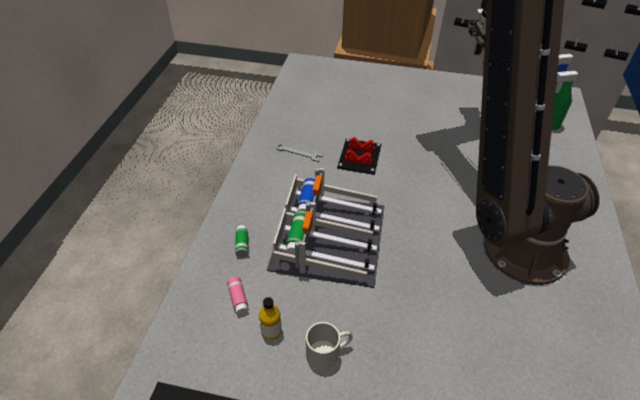

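View pics/top0.png

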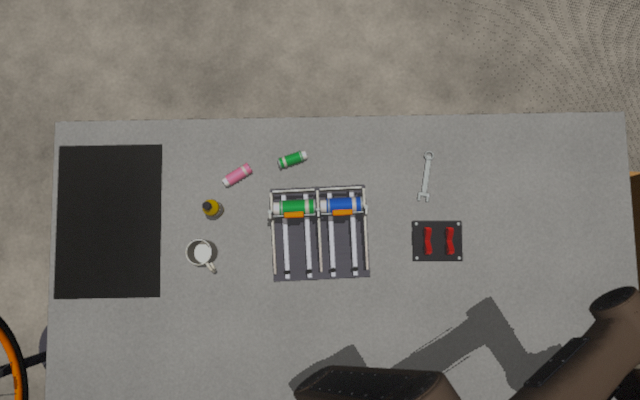

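Run:
```python
import cv2
t=cv2.imread("pics/top0.png"); s=cv2.imread("pics/side0.png")
def crop(i,x,y,w,h,f,n): cv2.imwrite(n,cv2.resize(i[y:y+h,x:x+w],None,fx=f,fy=f,interpolation=cv2.INTER_CUBIC))
crop(t,260,175,120,112,5,"pics/t_rack.png")
crop(s,260,165,130,120,5,"pics/s_rack.png")
crop(t,402,210,70,60,8,"pics/t_cr.png")
crop(s,325,130,70,50,8,"pics/s_cr.png")
```

```text
(no output)
```

View pics/t_rack.png

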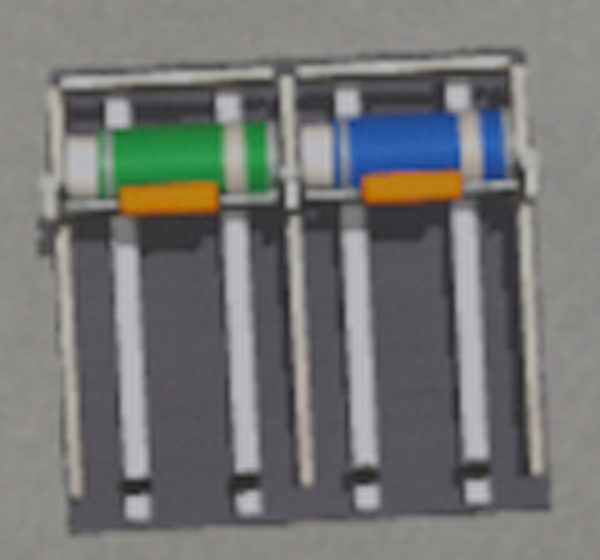

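View pics/s_rack.png

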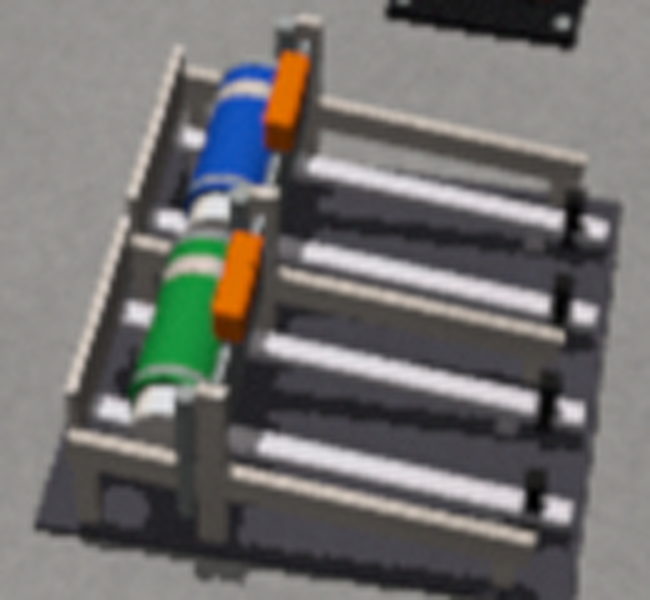

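View pics/t_cr.png

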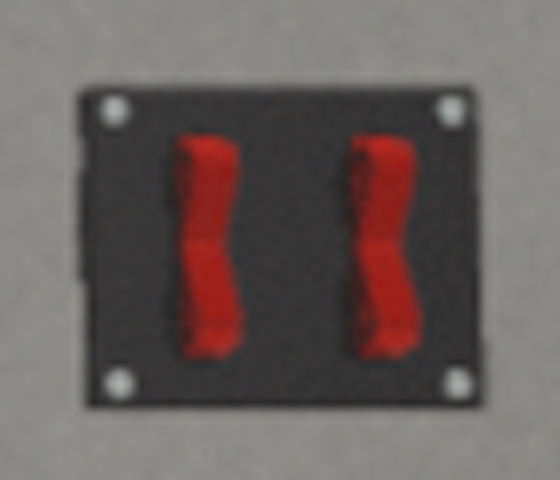

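View pics/s_cr.png

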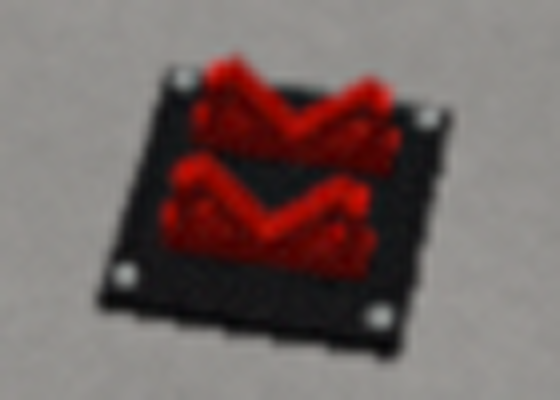

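```bash
cat > h.py <<'E'
import numpy as np, cv2
from scipy.optimize import least_squares
from scipy.spatial.transform import Rotation as R
def proj(d,P):
    P=np.atleast_2d(P); T=d["T"]; f=200/np.tan(np.radians(d["vfov"]/2))
    c=(P-T[:3,3])@T[:3,:3]; return np.c_[d["cx"]+f*c[:,0]/-c[:,2], d["cy"]-f*c[:,1]/-c[:,2]]
def rk(p,P):
    c,s=np.cos(p[2]),np.sin(p[2]); P=np.atleast_2d(P).astype(float)
    return np.c_[p[0]+c*P[:,0]-s*P[:,1],p[1]+s*P[:,0]+c*P[:,1],P[:,2]]
def box(c,s): return np.array([[c[0]+i*s[0]/2,c[1]+j*s[1]/2,c[2]+k*s[2]/2] for i in(-1,1) for j in(-1,1) for k in(-1,1)])
def hullc(q):
    m=cv2.moments(cv2.convexHull(q.astype(np.float32))); return np.array([m["m10"]/m["m00"],m["m01"]/m["m00"]])
def orange(d):
    i=d["image"].astype(float); m=((i[...,2]>150)&(i[...,1]>60)&(i[...,1]<150)&(i[...,0]<60)) .astype(np.uint8)
    n,l,st,ce=cv2.connectedComponentsWithStats(m)
    out=[]
    for k in range(1,n):
        if st[k,4]<20 or not(250<ce[k,0]<400 and 150<ce[k,1]<260): continue
        x,y,w,h=st[k,:4]-[3,3,-6,-6]
        p=i[y:y+h,x:x+w]; # soft weight: orangeness = R-B
        wgt=np.clip(p[...,2]-p[...,0]-40,0,None)*cv2.dilate(m[y:y+h,x:x+w],np.ones((3,3)))
        wgt=np.minimum(wgt,120)
        yy,xx=np.mgrid[y:y+h,x:x+w]; out.append([(wgt*xx).sum()/wgt.sum(),(wgt*yy).sum()/wgt.sum()])
    return np.array(out)
E
python3 - <<'E'
from h import *
from workcell import imaging
S=imaging.get_image("side");T=imaging.get_image("top")
oS,oT=orange(S),orange(T); print(oS,oT)
oT=oT[np.argsort(oT[:,0])]; oS=oS[np.argsort(-oS[:,1])]  # left first
def res(p):
    r=[]
    for k,y in enumerate((.0725,-.0725)):
        B=rk(p,box((0,y,.135),(.018,.06,.026)))
        r+=[hullc(proj(T,B))-oT[k],hullc(proj(S,B))-oS[k]]
    return np.concatenate(r)
s=least_squares(res,[.48,.06,0]); print("rack",s.x,s.fun.round(2))
p=s.x
for P in ([-.14,.0725,.06],[0,.0725,.135],[.027,.0725,.08]): print(P,rk(p,P),proj(T,rk(p,P)),proj(S,rk(p,P)))
o=(lambda a,f,x,y:(np.array(a)+.5)/f-.5+[x,y])
ct=o([[80,88],[473,86],[485,405],[87,407]],8,402,210); cs=o([[172,66],[452,108],[396,358],[98,305]],8,325,130)
# top: order back-left, back-right, front-right, front-left (x+,y+),(x+,y-),(x-,y-),(x-,y+)
b=np.array([[.065,.08,.007],[.065,-.08,.007],[-.065,-.08,.007],[-.065,.08,.007]])
bs=b[[1,2,3,0]]
def r2(p): return np.r_[(proj(T,rk(p,b))-ct).ravel(),(proj(S,rk(p,bs))-cs).ravel()]
s=least_squares(r2,[.4,-.33,0]);print("cradle",s.x,s.fun.reshape(-1,2).round(2))
for x in(-.03,0,.03):
  for y in(.035,-.035): print(x,y,((proj(T,rk(s.x,[x,y,.022 if x==0 else .052]))-[402,210]+.5)*8-.5).round(),((proj(S,rk(s.x,[x,y,.022 if x==0 else .052]))-[325,130]+.5)*8-.5).round())
E
```

```text
[[317.12269825 182.66641991]
 [307.1321093  219.78204117]] [[341.91418182 212.06876768]
 [293.59590639 214.26631048]]
rack [ 6.19019902e-01  7.18040834e-02 -2.06827460e-04] [ 0.78 -1.28 -0.97  0.75  1.08  0.12  0.45  1.24]
[-0.14, 0.0725, 0.06] [[0.4790349  0.14433304 0.06      ]] [[296.43749317 259.95303349]] [[356.01641456 246.9559293 ]]
[0, 0.0725, 0.135] [[0.6190349  0.14430408 0.135     ]] [[294.4558361  213.01010816]] [[306.24436059 220.39776009]]
[0.027, 0.0725, 0.08] [[0.6460349 0.1442985 0.08     ]] [[295.48779341 205.96099321]] [[296.85031984 232.06728411]]
cradle [ 0.53438217 -0.30554115 -0.01523218] [[-0.27 -0.21]
 [-0.05 -0.03]
 [-0.41  0.39]
 [-0.4   0.2 ]
 [-0.66  0.12]
 [ 0.16  0.35]
 [ 0.64 -1.36]
 [-0.22 -0.91]]
-0.03 0.035 [[217. 319.]] [[344. 184.]]
-0.03 -0.035 [[396. 319.]] [[369.  81.]]
0 0.035 [[200. 245.]] [[268. 227.]]
0 -0.035 [[375. 245.]] [[295. 125.]]
0.03 0.035 [[213. 166.]] [[203. 162.]]
0.03 -0.035 [[392. 166.]] [[232.  60.]]
```

Run:
```python
from h import *
from workcell import imaging
S=imaging.get_image("side");T=imaging.get_image("top")
oS,oT=orange(S),orange(T)
oT=oT[np.argsort(oT[:,0])]; oS=oS[np.argsort(-oS[:,1])]
def res(p):
    r=[]
    for k,y in enumerate((.0725,-.0725)):
        B=rk(p,box((0,y,.135),(.018,.06,.026)))
        r+=[hullc(proj(T,B))-oT[k],hullc(proj(S,B))-oS[k]]
    return np.concatenate(r)
s=least_squares(res,[.62,.07,.03],x_scale=.01,method='trf',diff_step=[.01,.01,.1]); print("rack",s.x,s.fun.round(2))
p=s.x
def o(q,f,x,y): return ((q-[x,y]+.5)*f-.5).round()
for P in ([-.14,.0725,.06],[0,.0725,.135],[.027,.0725,.08],[0,-.0725,.135],[-.17,.1075,.056],[-.17,-.1075,.056]): print(P,rk(p,P).round(4),o(proj(T,rk(p,P)),5,260,175),o(proj(S,rk(p,P)),5,260,165))
```

```text
rack [0.6181114  0.07210479 0.02806896] [ 0.7  -0.3   0.09  1.02  0.96 -0.26  0.04  1.25]
[-0.14, 0.0725, 0.06] [[0.4761 0.1406 0.06  ]] [[190. 431.]] [[488. 408.]]
[0, 0.0725, 0.135] [[0.6161 0.1446 0.135 ]] [[174. 197.]] [[238. 280.]]
[0.027, 0.0725, 0.08] [[0.6431 0.1453 0.08  ]] [[178. 162.]] [[191. 340.]]
[0, -0.0725, 0.135] [[ 6.201e-01 -4.000e-04  1.350e-01]] [[416. 186.]] [[288.  96.]]
[-0.17, 0.1075, 0.056] [[0.4452 0.1748 0.056 ]] [[136. 482.]] [[535. 470.]]
[-0.17, -0.1075, 0.056] [[ 0.4512 -0.0401  0.056 ]] [[481. 467.]] [[575. 189.]]
```

```bash
cat > g.py <<'E'
import sys
from h import *
from workcell import read_state
def goto(x,y,z,yaw):
    """tool delta (cm), rot delta (rad) to put TCP at xyz, pointing down, jaw axis at yaw (mod pi)"""
    st=read_state(); Rm=R.from_quat(st["orientation"])
    best=None
    for a in (yaw,yaw+np.pi):
        X=np.array([np.cos(a),np.sin(a),0]);Y=np.array([0,0,-1.]);Z=np.cross(X,Y)
        w=(Rm.inv()*R.from_matrix(np.c_[X,Y,Z])).as_rotvec()
        if best is None or np.linalg.norm(w)<np.linalg.norm(best[1]): best=(a,w)
    d=np.array([x,y,z])-st["ee_pos"]
    print("t",round(st["time"],2),"pos",st["ee_pos"].round(4),"q",st["q"].round(2),"F",st["force"].round(1),"w",round(st["width"],4))
    print("world d cm",(d*100).round(2),"tool d cm NOW",(Rm.inv().apply(d)*100).round(2),"twist",best[1].round(3),
     "tool d after twist",((Rm*R.from_rotvec(best[1])).inv().apply(d)*100).round(2)); print(Rm.as_matrix().round(3))
if __name__=="__main__": goto(*map(float,sys.argv[1:5]))
E
python3 g.py .6161 .1446 .20 .028
```

```text
t 1.4 pos [ 0.1734 -0.6523  0.2266] q [-1.02  0.36  0.01 -0.   -1.22 -0.29] F [-0.   0.3 -0.2] w 0.0875
world d cm [44.27 79.69 -2.66] tool d cm NOW [ 65.65   2.66 -63.26] twist [ 0.    -1.339  0.   ] tool d after twist [-46.49   2.66 -78.42]
[[-0.257  0.    -0.966]
 [ 0.966  0.    -0.257]
 [ 0.    -1.    -0.   ]]
```

```bash
python3 -m handwheel '{"delta_pos":[[0,0,0],[0,0,0],[0,0,0],[0,0,0],[0,0,0],[0,0,0],[0,0,0],[0,0,0],[0,0,0],[0,0,0],[0,0,0],[-1,0,-1.6],[-1.9,0,-3.2],[-1.9,0,-3.2],[-1.9,0,-3.2],[-1.9,0,-3.2],[-1.9,0,-3.2],[-1.9,0,-3.2],[-1.9,0,-3.2],[-1.9,0,-3.2]],"twist":[[0,-0.1217,0],[0,-0.1217,0],[0,-0.1217,0],[0,-0.1217,0],[0,-0.1217,0],[0,-0.1217,0],[0,-0.1217,0],[0,-0.1217,0],[0,-0.1217,0],[0,-0.1217,0],[0,-0.1217,0],[0,0,0],[0,0,0],[0,0,0],[0,0,0],[0,0,0],[0,0,0],[0,0,0],[0,0,0],[0,0,0]],"fingers":[75,75,75,75,75,75,75,75,75,75,75,75,75,75,75,75,75,75,75,75]}' 30; python3 g.py .6161 .1446 .20 .028
```

```text
time: 3.07
ee_pos: [0.3283, -0.3744, 0.2268]
orientation: [0.01, -0.707, 0.707, -0.01]
force: [1.1, -0.1, -0.0]
width: 0.066
t 3.07 pos [ 0.3283 -0.3744  0.2268] q [-0.46  0.06 -0.37  0.   -1.14  0.48] F [ 1.1 -0.1 -0. ] w 0.066
world d cm [28.78 51.9  -2.68] tool d cm NOW [-30.2    2.68 -51.09] twist [-0.    -0.    -0.001] tool d after twist [-30.22   2.68 -51.07]
[[-1.     0.001  0.028]
 [-0.028 -0.    -1.   ]
 [-0.001 -1.     0.   ]]
```

```bash
python3 -m handwheel '{"delta_pos":[[-1.9,0,-3.2],[-1.9,0,-3.2],[-1.9,0,-3.2],[-1.9,0,-3.2],[-1.9,0,-3.2],[-1.9,0,-3.2],[-1.9,0,-3.2],[-1.9,0,-3.2],[-1.9,0,-3.2],[-1.9,0,-3.2],[-1.9,0,-3.2],[-1.9,0,-3.2],[-1.9,0,-3.2],[-1.9,0,-3.2],[-1.9,0,-3.2],[0,0,0],[0,0,0],[0,0,0]],"twist":[[0,0,0],[0,0,0],[0,0,0],[0,0,0],[0,0,0],[0,0,0],[0,0,0],[0,0,0],[0,0,0],[0,0,0],[0,0,0],[0,0,0],[0,0,0],[0,0,0],[0,0,0],[0,0,0],[0,0,0],[0,0,0]],"fingers":[75,75,75,75,75,75,75,75,75,75,75,75,75,75,75,75,75,75]}'; python3 g.py .6161 .1446 .118 .028
```

```text
time: 4.57
ee_pos: [0.5991, 0.1118, 0.2262]
orientation: [0.01, -0.707, 0.707, -0.01]
force: [0.8, 0.2, 0.5]
width: 0.0655
t 4.57 pos [0.5991 0.1118 0.2262] q [ 0.5   0.25 -0.14 -0.   -1.18 -0.48] F [0.8 0.2 0.5] w 0.0655
world d cm [  1.7    3.28 -10.82] tool d cm NOW [-1.8  10.82 -3.24] twist [-0.     0.     0.001] tool d after twist [-1.79 10.82 -3.23]
[[-1.    -0.001  0.028]
 [-0.028 -0.    -1.   ]
 [ 0.001 -1.     0.   ]]
```

```bash
python3 -m handwheel '{"delta_pos":[[-0.9,0,-1.6],[-0.9,0,-1.6],[0,2,0],[0,2,0],[0,2,0],[0,0,0],[0,0,0]],"twist":[[0,0,0],[0,0,0],[0,0,0],[0,0,0],[0,0,0],[0,0,0],[0,0,0]],"fingers":[75,75,75,75,75,75,75]}'; python3 g.py .6161 .1446 .118 .028
python3 - <<'E'
from h import *
from workcell import imaging
for n,x,y in(("side",240,120),("top",240,140)):
    d=imaging.get_image(n); cv2.imwrite(f"pics/{n}1.png",cv2.resize(d["image"][y:y+150,x:x+160],None,fx=4,fy=4,interpolation=cv2.INTER_CUBIC))
E
```

```text
time: 5.15
ee_pos: [0.6158, 0.1429, 0.1665]
orientation: [0.01, -0.707, 0.707, -0.009]
force: [1.2, 0.5, 0.4]
width: 0.0655
t 5.15 pos [0.6158 0.1429 0.1665] q [ 0.54  0.33 -0.17  0.   -1.07 -0.51] F [1.2 0.5 0.4] w 0.0655
world d cm [ 0.03  0.17 -4.85] tool d cm NOW [-0.04  4.85 -0.18] twist [-0.001 -0.001  0.001] tool d after twist [-0.03  4.85 -0.17]
[[-1.    -0.001  0.027]
 [-0.027 -0.001 -1.   ]
 [ 0.001 -1.     0.001]]
```

View pics/side1.png

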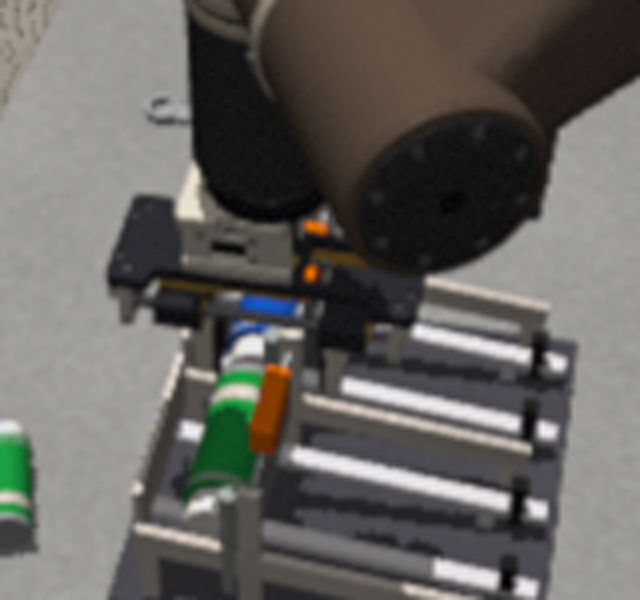

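View pics/top1.png

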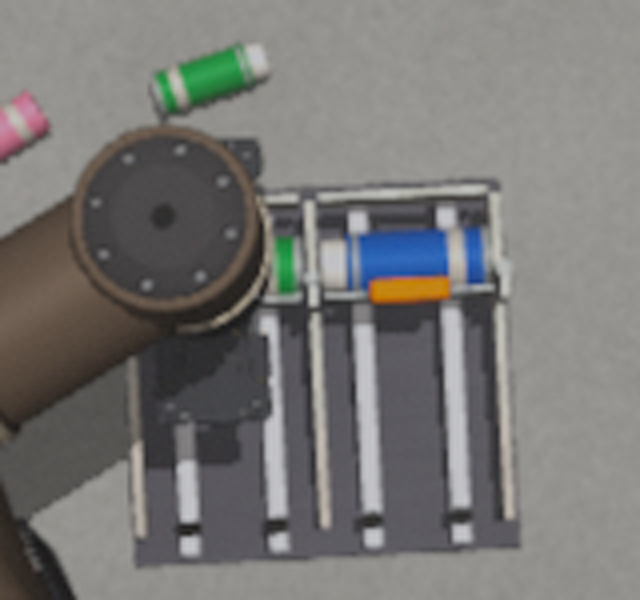

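The gripper is centred above the left handle: its fingers straddle it at about crop (265,340), with the handle below at (270,408). I'll descend and grip.

```bash
python3 -m handwheel '{"delta_pos":[[0,1.2,-0.1],[0,1.2,0],[0,1.2,0],[0,1.2,0],[0,0,0],[0,0,0],[0,0,0],[0,0,0],[0,0,0],[0,0,0],[0,0,0],[0,0,0]],"twist":[[0,0,0],[0,0,0],[0,0,0],[0,0,0],[0,0,0],[0,0,0],[0,0,0],[0,0,0],[0,0,0],[0,0,0],[0,0,0],[0,0,0]],"fingers":[75,75,75,75,75,0,0,0,0,0,0,0]}' 40; python3 g.py .6161 .1446 .118 .028
```

```text
time: 6.25
ee_pos: [0.6165, 0.1453, 0.1188]
orientation: [-0.01, 0.707, -0.707, 0.01]
force: [-1.0, -0.5, -0.7]
width: 0.0243
t 6.25 pos [0.6165 0.1453 0.1188] q [ 0.54  0.38 -0.22 -0.   -0.97 -0.51] F [-1.  -0.5 -0.7] w 0.0243
world d cm [-0.04 -0.07 -0.08] tool d cm NOW [0.04 0.08 0.07] twist [ 0. -0. -0.] tool d after twist [0.04 0.08 0.07]
[[-1.     0.     0.028]
 [-0.028  0.    -1.   ]
 [-0.    -1.    -0.   ]]
```

Still closing; let it finish and then lift.

```bash
python3 -m handwheel '{"delta_pos":[[0,0,0],[0,0,0],[0,0,0],[0,0,0],[0,0,0],[0,0,0]],"twist":[[0,0,0],[0,0,0],[0,0,0],[0,0,0],[0,0,0],[0,0,0]],"fingers":[0,0,0,0,0,0]}'
python3 -m handwheel '{"delta_pos":[[0,-0.4,0],[0,-0.6,0],[0,-0.6,0],[0,-0.6,0],[0,-0.6,0],[0,-0.6,0],[0,-0.6,0],[0,-0.6,0],[0,-0.6,0],[0,-0.6,0],[0,0,0],[0,0,0]],"twist":[[0,0,0],[0,0,0],[0,0,0],[0,0,0],[0,0,0],[0,0,0],[0,0,0],[0,0,0],[0,0,0],[0,0,0],[0,0,0],[0,0,0]],"fingers":[0,0,0,0,0,0,0,0,0,0,0,0]}'
```

```text
time: 6.75
ee_pos: [0.6156, 0.1452, 0.1186]
orientation: [0.01, -0.707, 0.707, -0.009]
force: [-6.2, 0.7, 4.6]
width: 0.018
time: 7.75
ee_pos: [0.6156, 0.1451, 0.1767]
orientation: [0.01, -0.707, 0.707, -0.009]
force: [-4.9, 1.3, -12.3]
width: 0.0177
```

```bash
python3 -m handwheel '{"delta_pos":[[0,-0.3,0],[0,-0.3,0],[0,-0.15,0],[0,0,0],[0,0,0],[0,0,0],[0,0,0],[0,0,0],[0,0,0],[0,0,0],[0,0,0],[0,0,0],[0,0,0],[0,0,0]],"twist":[[0,0,0],[0,0,0],[0,0,0],[0,0,0],[0,0,0],[0,0,0],[0,0,0],[0,0,0],[0,0,0],[0,0,0],[0,0,0],[0,0,0],[0,0,0],[0,0,0]],"fingers":[0,0,0,0,0,0,0,0,0,0,0,0,0,0]}'
python3 - <<'E'
from h import *
from workcell import imaging
for n,x,y in(("side",240,120),("top",240,140)):
    d=imaging.get_image(n); cv2.imwrite(f"pics/{n}2.png",cv2.resize(d["image"][y:y+150,x:x+160],None,fx=4,fy=4,interpolation=cv2.INTER_CUBIC))
E
```

```text
time: 8.92
ee_pos: [0.6157, 0.1452, 0.1838]
orientation: [0.01, -0.707, 0.707, -0.009]
force: [-5.2, 2.8, -12.8]
width: 0.018
```

View pics/side2.png

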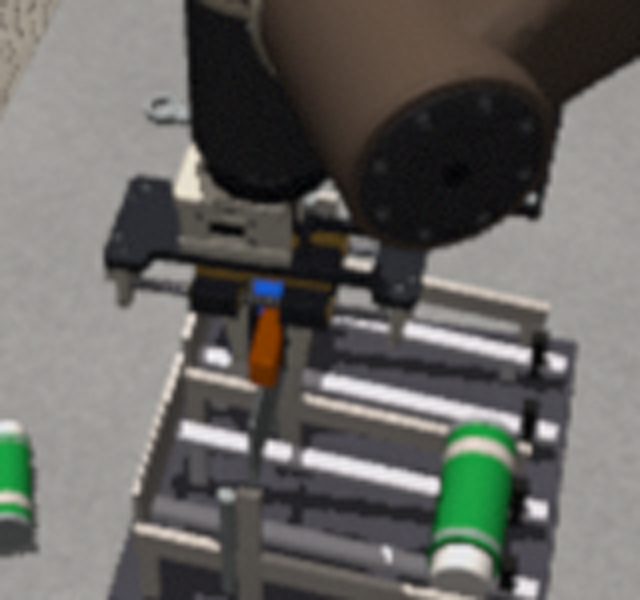

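View pics/top2.png

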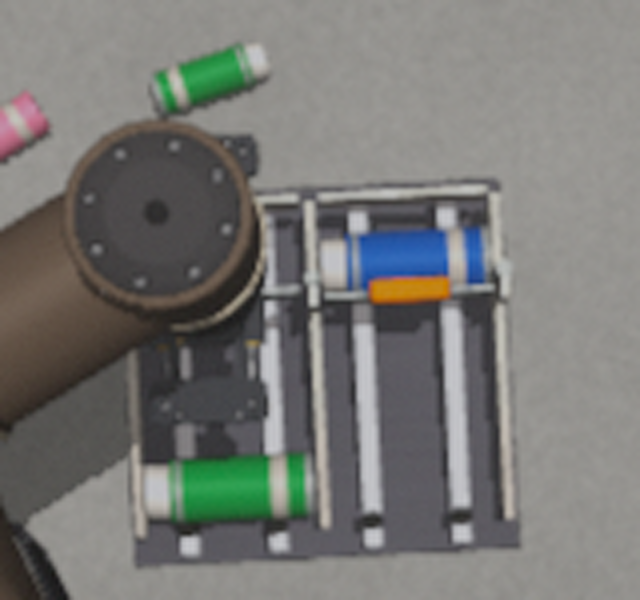

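The can is at the front stops, at top crop (230,487). I'll nudge up 2 mm to confirm the gate is on its stop, and hold.

```bash
python3 -m handwheel '{"delta_pos":[[0,-0.2,0],[0,-0.1,0],[0,0,0],[0,0,0],[0,0,0],[0,0,0]],"twist":[[0,0,0],[0,0,0],[0,0,0],[0,0,0],[0,0,0],[0,0,0]],"fingers":[0,0,0,0,0,0]}'
```

```text
time: 9.52
ee_pos: [0.6156, 0.1451, 0.1839]
orientation: [0.011, -0.707, 0.707, -0.008]
force: [0.6, 2.3, -28.6]
width: 0.0176
```

Force rises to 28 N with no movement, so the gate is on its stop. Now I'll ease it down.

```bash
python3 -m handwheel '{"delta_pos":[[0,0.3,0],[0,0.4,0],[0,0.5,0],[0,0.5,0],[0,0.5,0],[0,0.5,0],[0,0.5,0],[0,0.5,0],[0,0.5,0],[0,0.5,0],[0,0.5,0],[0,0.5,0],[0,0.5,0],[0,0.4,0],[0,0.2,0],[0,0.05,0],[0,0,0],[0,0,0],[0,0,0]],"twist":[[0,0,0],[0,0,0],[0,0,0],[0,0,0],[0,0,0],[0,0,0],[0,0,0],[0,0,0],[0,0,0],[0,0,0],[0,0,0],[0,0,0],[0,0,0],[0,0,0],[0,0,0],[0,0,0],[0,0,0],[0,0,0],[0,0,0]],"fingers":[0,0,0,0,0,0,0,0,0,0,0,0,0,0,0,0,0,0,0]}'
```

```text
time: 11.1
ee_pos: [0.6157, 0.1451, 0.1194]
orientation: [0.01, -0.707, 0.707, -0.01]
force: [-10.1, 3.3, -6.6]
width: 0.0177
```

```bash
python3 -m handwheel '{"delta_pos":[[0,0.1,0],[0,0.1,0],[0,0,0],[0,0,0],[0,0,0]],"twist":[[0,0,0],[0,0,0],[0,0,0],[0,0,0],[0,0,0]],"fingers":[0,0,0,0,0]}'
```

```text
time: 11.52
ee_pos: [0.6157, 0.1451, 0.1187]
orientation: [0.01, -0.707, 0.707, -0.01]
force: [-12.7, 2.4, 1.6]
width: 0.0176
```

Gate is shut: the force has reversed and the height matches the start. Release and go up.

```bash
python3 -m handwheel '{"delta_pos":[[0,0,0],[0,0,0],[0,0,0],[0,0,0],[0,0,0],[0,0,0],[0,-1.5,0],[0,-2,0],[0,-2,0],[0,-2,0],[0,-2,0],[0,0,0],[0,0,0]],"twist":[[0,0,0],[0,0,0],[0,0,0],[0,0,0],[0,0,0],[0,0,0],[0,0,0],[0,0,0],[0,0,0],[0,0,0],[0,0,0],[0,0,0],[0,0,0]],"fingers":[75,75,75,75,75,75,75,75,75,75,75,75,75]}'
python3 - <<'E'
from h import *
from workcell import imaging
S=imaging.get_image("side");T=imaging.get_image("top")
for n,d,x,y in(("side",S,240,120),("top",T,240,140)):
    cv2.imwrite(f"pics/{n}3.png",cv2.resize(d["image"][y:y+150,x:x+160],None,fx=4,fy=4,interpolation=cv2.INTER_CUBIC))
    print([(round(k["p"],2),np.round(k["position"],1)) for k in imaging.pinpoint("green_can",d)])
    print(n,orange(d), proj(d,[.4761,.1406,.06]))
E
python3 g.py .4761 .1406 .2 .028
```

```text
time: 12.6
ee_pos: [0.6173, 0.1455, 0.2131]
orientation: [-0.009, 0.707, -0.707, 0.011]
force: [-0.0, 0.6, -0.3]
width: 0.0659
[(0.98, array([237.5, 293.5])), (0.64, array([241.6, 239.3])), (0.6, array([355.8, 249.9]))]
side [[316.68468468 183.57949126]
 [308.56891496 213.67106549]] [[357.2816996 246.1018076]]
[(0.96, array([298.4, 262.3])), (0.73, array([237.1, 175.9])), (0.6, array([292.8, 156.7]))]
top [[341.90351711 212.0842839 ]] [[297.64627572 260.88058564]]
t 12.8 pos [0.616  0.145  0.2105] q [ 0.54  0.3  -0.11 -0.   -1.16 -0.51] F [-1.1  0.4 -0.3] w 0.0656
world d cm [-13.99  -0.44  -1.05] tool d cm NOW [14.    1.07  0.05] twist [-0.001 -0.     0.002] tool d after twist [14.    1.05  0.05]
[[-1.    -0.001  0.028]
 [-0.028 -0.001 -1.   ]
 [ 0.002 -1.     0.001]]
```

View pics/side3.png

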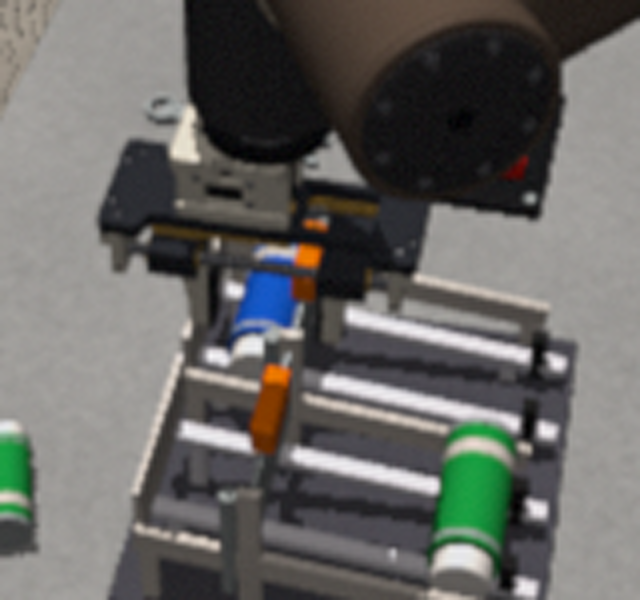

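View pics/top3.png

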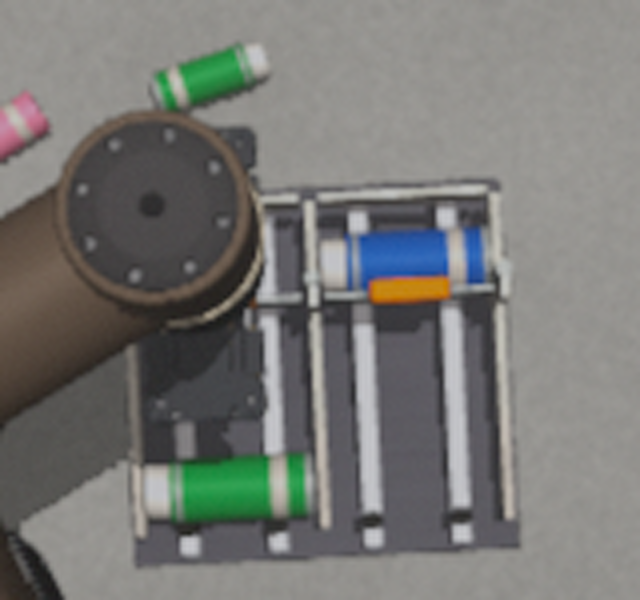

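```bash
python3 -m handwheel '{"delta_pos":[[2.3,0,0],[3.5,0,0],[3.5,0,0],[3,0,0],[1.7,0,0.05],[0,1.5,0],[0,3,0],[0,3,0],[0,2,0],[0,0,0],[0,0,0],[0,0,0]],"twist":[[0,0,0],[0,0,0],[0,0,0],[0,0,0],[0,0,0],[0,0,0],[0,0,0],[0,0,0],[0,0,0],[0,0,0],[0,0,0],[0,0,0]],"fingers":[85,85,85,85,85,85,85,85,85,85,85,85]}'
python3 - <<'E'
from h import *
from workcell import imaging
S=imaging.get_image("side");T=imaging.get_image("top")
for n,d,x,y in(("side",S,270,160),("top",T,240,170)):
    cv2.imwrite(f"pics/{n}4.png",cv2.resize(d["image"][y:y+120,x:x+140],None,fx=5,fy=5,interpolation=cv2.INTER_CUBIC))
E
python3 g.py .4761 .1406 .041 .028
```

```text
time: 13.8
ee_pos: [0.4772, 0.1412, 0.1175]
orientation: [0.01, -0.707, 0.707, -0.01]
force: [1.0, 0.5, -0.0]
width: 0.0743
t 13.9 pos [0.4774 0.1414 0.118 ] q [ 0.68  0.17 -0.52  0.   -0.88 -0.66] F [-0.4 -0.7 -0.4] w 0.0748
world d cm [-0.13 -0.08 -7.7 ] tool d cm NOW [0.15 7.7  0.09] twist [ 0.001 -0.    -0.002] tool d after twist [0.14 7.7  0.08]
[[-1.     0.002  0.028]
 [-0.028  0.001 -1.   ]
 [-0.002 -1.    -0.001]]
```

View pics/side4.png

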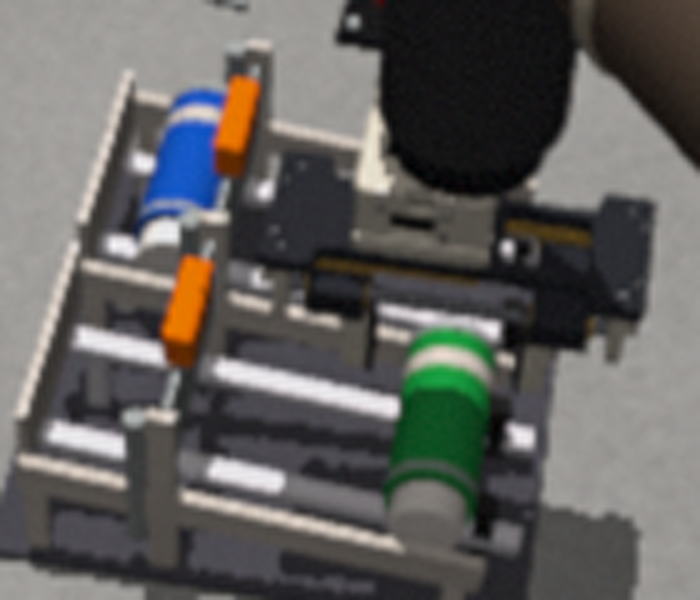

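The gate on the left is down, and the gripper straddles the can at crop (440,430). Descending.

```bash
python3 -m handwheel '{"delta_pos":[[0.1,1.5,0.1],[0,1.5,0],[0,1.5,0],[0,1.3,0],[0,1.1,0],[0,0.8,0],[0,0,0],[0,0,0]],"twist":[[0,0,0],[0,0,0],[0,0,0],[0,0,0],[0,0,0],[0,0,0],[0,0,0],[0,0,0]],"fingers":[85,85,85,85,85,85,85,85]}'
```

```text
time: 14.57
ee_pos: [0.4759, 0.14, 0.0401]
orientation: [-0.01, 0.707, -0.707, 0.01]
force: [0.2, -0.4, 0.1]
width: 0.0745
```

```bash
python3 -m handwheel '{"delta_pos":[[0,0,0],[0,0,0],[0,0,0],[0,0,0],[0,0,0],[0,0,0],[0,0,0],[0,0,0]],"twist":[[0,0,0],[0,0,0],[0,0,0],[0,0,0],[0,0,0],[0,0,0],[0,0,0],[0,0,0]],"fingers":[0,0,0,0,0,0,0,0]}' 25;python3 g.py .4761 .1406 .25 .028
```

```text
time: 15.23
ee_pos: [0.4757, 0.14, 0.0399]
orientation: [-0.01, 0.707, -0.707, 0.01]
force: [-2.3, 0.7, 5.0]
width: 0.049
t 15.23 pos [0.4757 0.14   0.0399] q [ 0.68  0.28 -0.61  0.   -0.68 -0.66] F [-2.3  0.7  5. ] w 0.049
world d cm [ 0.04  0.06 21.01] tool d cm NOW [ -0.05 -21.01  -0.07] twist [ 0. -0. -0.] tool d after twist [ -0.04 -21.01  -0.06]
[[-1.     0.     0.028]
 [-0.028  0.    -1.   ]
 [-0.    -1.    -0.   ]]
```

```bash
python3 -m handwheel '{"delta_pos":[[0,0,0],[0,-0.5,0],[0,-1,0],[0,-1.5,0],[0,-2,0],[0,-2.5,0],[0,-2.5,0],[0,-2.5,0],[0,-2,0],[0,-1.5,0],[0,0,0],[0,0,0]],"twist":[[0,0,0],[0,0,0],[0,0,0],[0,0,0],[0,0,0],[0,0,0],[0,0,0],[0,0,0],[0,0,0],[0,0,0],[0,0,0],[0,0,0]],"fingers":[0,0,0,0,0,0,0,0,0,0,0,0]}' 35
python3 - <<'E'
from h import *
from workcell import imaging
S=imaging.get_image("side");T=imaging.get_image("top")
for n,d,x,y in(("side",S,270,140),("top",T,240,170)):
    cv2.imwrite(f"pics/{n}5.png",cv2.resize(d["image"][y:y+120,x:x+140],None,fx=5,fy=5,interpolation=cv2.INTER_CUBIC))
print(proj(S,[.4757,.14,.22]))
E
python3 g.py .5344 -.3055 .20 -.0152
```

```text
time: 16.23
ee_pos: [0.4754, 0.1399, 0.1997]
orientation: [-0.009, 0.707, -0.707, 0.01]
force: [-0.6, 0.6, -4.0]
width: 0.0495
[[361.88614621 205.95285464]]
t 16.33 pos [0.4747 0.1394 0.1983] q [ 0.68  0.08 -0.42 -0.   -1.07 -0.66] F [ 0.1 -0.9 -2.2] w 0.0491
world d cm [  5.97 -44.49   0.17] tool d cm NOW [-4.75 -0.15 44.64] twist [-0.001  0.043  0.002] tool d after twist [-6.65 -0.17 44.39]
[[-1.    -0.002  0.027]
 [-0.027 -0.001 -1.   ]
 [ 0.002 -1.     0.001]]
```

View pics/side5.png

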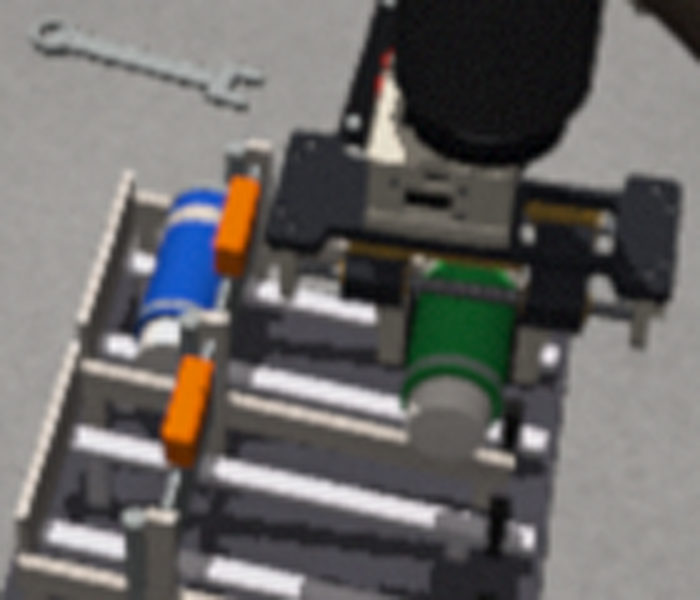

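View pics/top5.png

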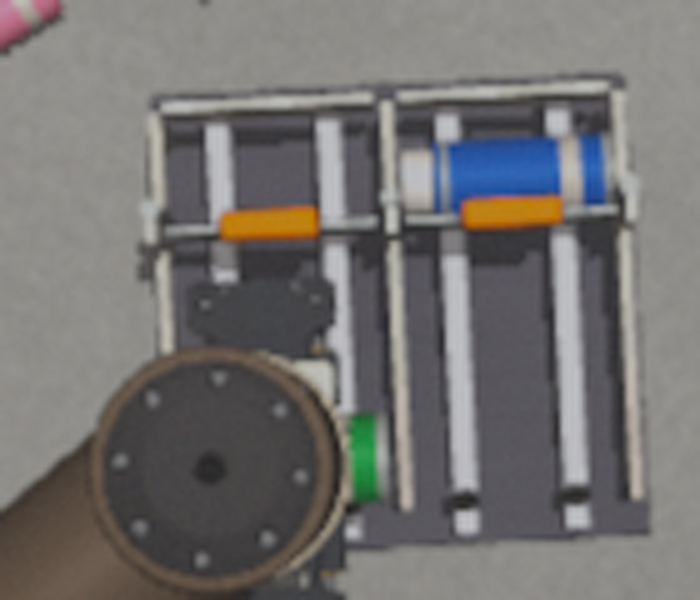

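```bash
python3 -m handwheel '{"delta_pos":[[0,0,0],[-0.15,0,1],[-0.3,0,2],[-0.45,0,3],[-0.5,0,3.4],[-0.5,0,3.4],[-0.5,0,3.4],[-0.5,0,3.4],[-0.5,0,3.4],[-0.5,0,3.4],[-0.5,0,3.4],[-0.5,0,3.4],[-0.5,0,3.4],[-0.5,0,3.2],[-0.4,0,2.4],[-0.2,0,1.6],[-0.15,0,0.6],[0,0,0],[0,0,0],[0,0,0]],"twist":[[0,0.043,0],[0,0,0],[0,0,0],[0,0,0],[0,0,0],[0,0,0],[0,0,0],[0,0,0],[0,0,0],[0,0,0],[0,0,0],[0,0,0],[0,0,0],[0,0,0],[0,0,0],[0,0,0],[0,0,0],[0,0,0],[0,0,0],[0,0,0]],"fingers":[0,0,0,0,0,0,0,0,0,0,0,0,0,0,0,0,0,0,0,0]}'
python3 g.py .5344 -.3055 .095 -.0152
```

```text
time: 18.0
ee_pos: [0.5349, -0.3044, 0.1991]
orientation: [0.005, 0.707, -0.707, -0.005]
force: [-0.4, -0.3, -1.6]
width: 0.0493
t 18.0 pos [ 0.5349 -0.3044  0.1991] q [-0.2   0.28 -0.16 -0.   -1.13  0.19] F [-0.4 -0.3 -1.6] w 0.0493
world d cm [ -0.05  -0.11 -10.41] tool d cm NOW [ 0.03 10.41  0.12] twist [0.    0.001 0.001] tool d after twist [ 0.04 10.41  0.12]
[[-1.    -0.001 -0.015]
 [ 0.015  0.    -1.   ]
 [ 0.001 -1.    -0.   ]]
```

```bash
python3 -m handwheel '{"delta_pos":[[0,1.2,0.1],[0,2,0],[0,2,0],[0,2,0],[0,2,0],[0,1.2,0],[0,0.8,0],[0,0,0],[0,0,0],[0,0,0]],"twist":[[0,0,0],[0,0,0],[0,0,0],[0,0,0],[0,0,0],[0,0,0],[0,0,0],[0,0,0],[0,0,0],[0,0,0]],"fingers":[0,0,0,0,0,0,0,0,0,0]}'
python3 - <<'E'
from h import *
from workcell import imaging
S=imaging.get_image("side");T=imaging.get_image("top")
for n,d,x,y in(("side",S,300,90),("top",T,380,180)):
    cv2.imwrite(f"pics/{n}6.png",cv2.resize(d["image"][y:y+100,x:x+120],None,fx=6,fy=6,interpolation=cv2.INTER_CUBIC))
E
python3 g.py .5344 -.3055 .038 -.0152
```

```text
time: 18.83
ee_pos: [0.536, -0.3061, 0.0885]
orientation: [-0.006, -0.707, 0.707, 0.005]
force: [0.5, -0.9, -1.6]
width: 0.0491
t 18.93 pos [ 0.536  -0.3062  0.0887] q [-0.2   0.38 -0.29  0.   -0.89  0.19] F [ 0.1 -0.5 -2.9] w 0.0498
world d cm [-0.16  0.07 -5.07] tool d cm NOW [ 0.17  5.07 -0.07] twist [-0.001  0.    -0.002] tool d after twist [ 0.16  5.07 -0.07]
[[-1.     0.002 -0.015]
 [ 0.015 -0.001 -1.   ]
 [-0.002 -1.     0.001]]
```

View pics/side6.png

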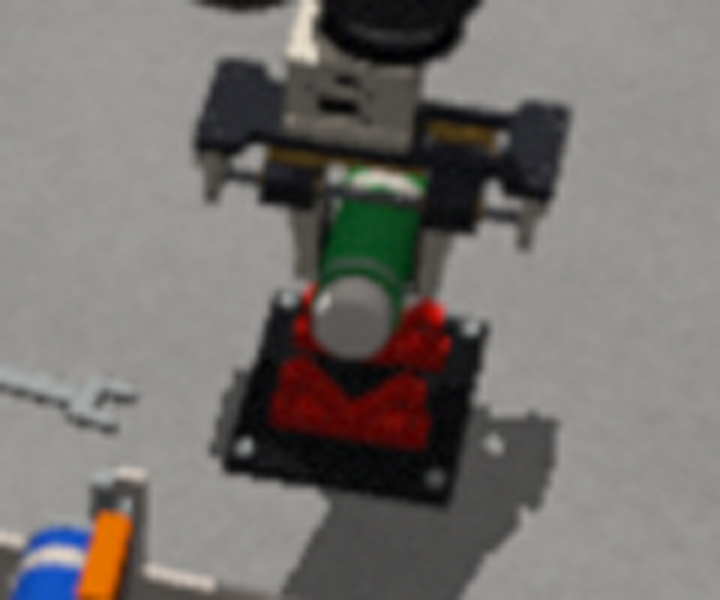

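View pics/top6.png

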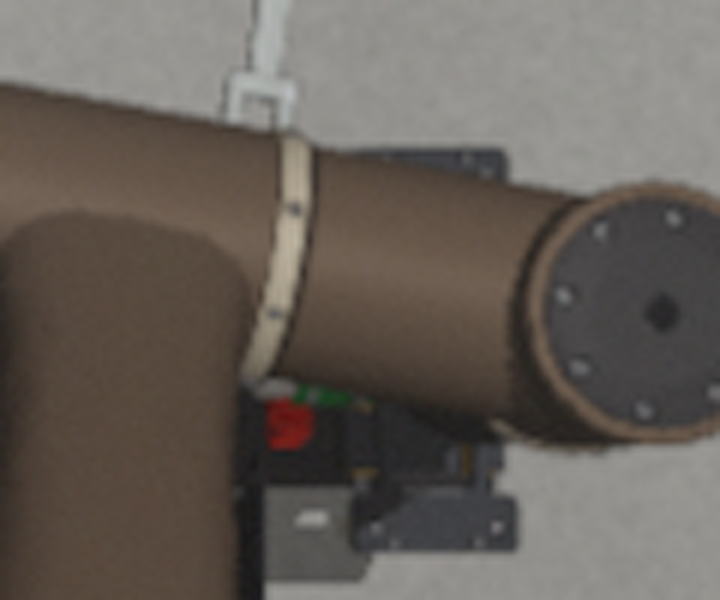

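```bash
python3 -m handwheel '{"delta_pos":[[0.15,0.8,-0.05],[0,0.9,0],[0,0.9,0],[0,0.8,0],[0,0.6,0],[0,0.3,0],[0,0,0],[0,0,0],[0,0,0]],"twist":[[0,0,0],[0,0,0],[0,0,0],[0,0,0],[0,0,0],[0,0,0],[0,0,0],[0,0,0],[0,0,0]],"fingers":[0,0,0,0,0,0,0,0,0]}'
python3 g.py .5344 -.3055 .037 -.0152
```

```text
time: 19.68
ee_pos: [0.5341, -0.3057, 0.0448]
orientation: [-0.006, -0.707, 0.707, 0.005]
force: [1.2, -0.5, -3.0]
width: 0.0489
t 19.68 pos [ 0.5341 -0.3057  0.0448] q [-0.2   0.43 -0.34  0.   -0.8   0.19] F [ 1.2 -0.5 -3. ] w 0.0489
world d cm [ 0.03  0.02 -0.78] tool d cm NOW [-0.03  0.78 -0.02] twist [-0. -0. -0.] tool d after twist [-0.03  0.78 -0.02]
[[-1.     0.    -0.015]
 [ 0.015 -0.    -1.   ]
 [-0.    -1.     0.   ]]
```

```bash
python3 -m handwheel '{"delta_pos":[[0,0.2,0],[0,0.2,0],[0,0.15,0],[0,0.1,0],[0,0,0],[0,0,0]],"twist":[[0,0,0],[0,0,0],[0,0,0],[0,0,0],[0,0,0],[0,0,0]],"fingers":[0,0,0,0,0,0]}'
```

```text
time: 20.18
ee_pos: [0.5339, -0.3056, 0.0381]
orientation: [-0.006, -0.707, 0.707, 0.005]
force: [0.5, -1.0, -1.8]
width: 0.0493
```

```bash
python3 -m handwheel '{"delta_pos":[[0,0.1,0],[0,0.05,0],[0,0,0],[0,0,0]],"twist":[[0,0,0],[0,0,0],[0,0,0],[0,0,0]],"fingers":[0,0,0,0]}'
```

```text
time: 20.52
ee_pos: [0.5346, -0.3058, 0.0372]
orientation: [-0.006, -0.707, 0.707, 0.005]
force: [1.7, 0.5, 4.7]
width: 0.0491
```

Contact: the vertical force changed from -2 to +5 N. Release gently, then go up.

```bash
python3 -m handwheel '{"delta_pos":[[0,0,0],[0,0,0],[0,0,0],[0,0,0],[0,0,0],[0,0,0],[0,0,0]],"twist":[[0,0,0],[0,0,0],[0,0,0],[0,0,0],[0,0,0],[0,0,0],[0,0,0]],"fingers":[60,65,75,85,85,85,85]}'
python3 -m handwheel '{"delta_pos":[[0,-0.5,0],[0,-1,0],[0,-1.5,0],[0,-2,0],[0,-2.5,0],[0,-2.5,0],[0,-2.5,0],[0,-2.5,0],[0,-2,0],[0,-1,0],[2,0,2],[3,0,2],[3,0,2],[2,0,2],[0,0,0],[0,0,0]],"twist":[[0,0,0],[0,0,0],[0,0,0],[0,0,0],[0,0,0],[0,0,0],[0,0,0],[0,0,0],[0,0,0],[0,0,0],[0,0,0],[0,0,0],[0,0,0],[0,0,0],[0,0,0],[0,0,0]],"fingers":[85,85,85,85,85,85,85,85,85,85,85,85,85,85,85,85]}'
python3 - <<'E'
from h import *
from workcell import imaging
S=imaging.get_image("side");T=imaging.get_image("top")
for n,d,x,y in(("side",S,260,120),("top",T,260,175)):
    w=130 if n=="side" else 220
    cv2.imwrite(f"pics/{n}7.png",cv2.resize(d["image"][y:y+140,x:x+w],None,fx=3.5,fy=3.5,interpolation=cv2.INTER_CUBIC))
    print([(round(k["p"],2),np.round(k["position"],1)) for k in imaging.pinpoint("green_can",d)], proj(d,[.5344,-.3055,.057]),orange(d))
E
```

```text
time: 21.1
ee_pos: [0.5336, -0.3056, 0.0364]
orientation: [0.005, 0.707, -0.707, -0.006]
force: [-0.1, 0.3, 1.0]
width: 0.0743
time: 22.43
ee_pos: [0.4312, -0.3848, 0.2168]
orientation: [0.006, 0.707, -0.707, -0.006]
force: [0.2, 0.8, 0.0]
width: 0.0743
[(0.67, array([241.1, 238.6])), (0.64, array([361.5, 145.4])), (0.58, array([239.1, 292. ]))] [[360.56013095 143.55449938]] [[317.11775718 182.66778995]
 [307.09306987 219.76281501]]
[(0.79, array([237.2, 175.8])), (0.6, array([292.8, 156.4])), (0.53, array([206.8, 255.8]))] [[439.95385099 239.80299494]] [[293.7036726  214.32610521]
 [341.91591687 212.0816944 ]]
```

View pics/side7.png

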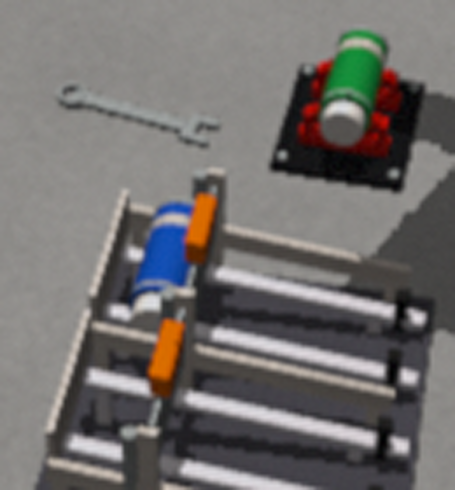

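View pics/top7.png

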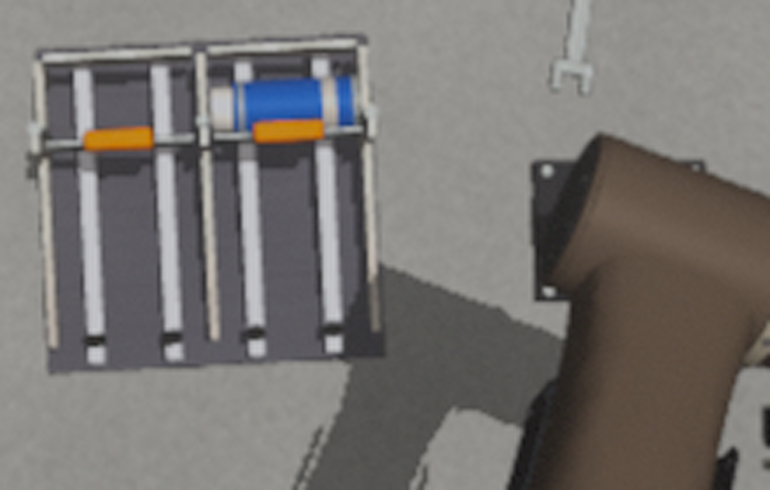

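Both handles are back at their starting pixels, so the gates are shut, and the side view shows the can in the saddles at crop (355,85). I'll move the arm aside for a clear top view of the cradle.

```bash
python3 -m handwheel '{"delta_pos":[[1,0,1.5],[2,0,2.5],[2,0,2.5],[2,0,2.5],[2,0,2.5],[2,0,2.5],[2,0,2.5],[2,0,2.5],[1,0,1.5],[0,0,0],[0,0,0]],"twist":[[0,0,0],[0,0,0],[0,0,0],[0,0,0],[0,0,0],[0,0,0],[0,0,0],[0,0,0],[0,0,0],[0,0,0],[0,0,0]],"fingers":[85,85,85,85,85,85,85,85,85,85,85]}'
python3 - <<'E'
from h import *
from workcell import imaging
S=imaging.get_image("side");T=imaging.get_image("top")
a=cv2.resize(S["image"][130:180,325:395],None,fx=6,fy=6,interpolation=cv2.INTER_CUBIC)
b=cv2.resize(T["image"][210:270,402:472],None,fx=6,fy=6,interpolation=cv2.INTER_CUBIC)
cv2.imwrite("pics/fin.png",np.vstack([a,b]))
cr=[.5344,-.3055,-.0152]
q=rk(cr,[[0,.065,.057],[0,-.065,.057],[0,0,.057]])
print(((proj(S,q)-[325,130]+.5)*6-.5).round(),((proj(T,q)-[402,210]+.5)*6-.5+[0,300]).round())
E
```

```text
time: 23.55
ee_pos: [0.2695, -0.5868, 0.2157]
orientation: [0.005, 0.707, -0.707, -0.006]
force: [0.5, 1.2, 0.5]
width: 0.0743
[[196. 157.]
 [234.  15.]
 [216.  84.]] [[106. 481.]
 [355. 481.]
 [230. 481.]]
```

View pics/fin.png

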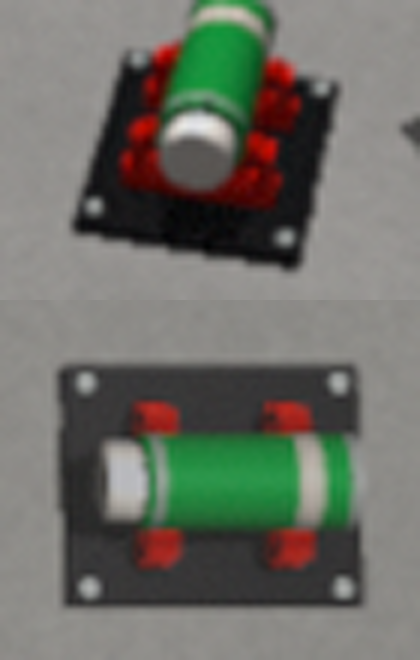

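The can lies straight across both saddles. In the top view its ends are at crop columns about 99 and 360, so its middle is at 230, matching the prediction of 230. Its axis is at row 481, also as predicted.

```bash
python3 -c "
from workcell import workorder; print(workorder.close_job())"
```

```text
the job is handed in; nothing more can be done
None
```

I lifted the left gate 65 mm to its stop and held it there while the green can rolled down to the front stops. At the stop the force rose to about 28 N with no further movement. I then eased the gate shut at about 60 mm/s, lifted the can out and set it in the cradle with about 5 N of contact. I handed the job in at about 24 s on the robot's clock.

In the last pictures:
- **Can:** it lies along both saddles, with its middle and axis within about a pixel (3 mm) of the predicted seat.
- **Gates:** both handles are within about 0.1 pixel of where they started.
- **Blue can:** it still lies behind its gate.
- **Bystanders:** the wrench looked undisturbed. I did not re-measure the bottle or the mug, but the arm never went near them.
- **Robot:** the arm is clear and reads about zero force.

The two cameras disagreed by about 1 pixel (2–3 mm) on the rack's sideways position. I used the compromise, and it did no harm. No check failed, and handing in gave no verdict.

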